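# Grade the hull blanks by length

## Robot

A 6-joint arm with a two-finger parallel gripper is mounted at the origin on the work surface. World frame = base frame: x ahead of the robot, y to its left, z up, the work surface at z = 0. Lengths are in mm, angles in degrees, forces in N, time in s.
With the tool pointing down it reaches from about 350 to 850 mm from the base axis. Payload 8.1 kg.
Tool frame: the origin (TCP) lies between the finger pads; the fingertips stand 22 mm ahead of it and the grasp point (between the pads) lies 3 mm ahead of it; z points along the fingers, y is the line along which they close (so a half turn about z gives the same grasp; the last joint's range is limited). The gripper opens to 85 mm and grips with 20 to 120 N. Pads are 22 mm wide; open, the fingers measure 114 mm over their backs; the gripper's body (76 mm by 85 mm) begins 54 mm behind the grasp point. The pads swing forward as they close: fully open they stand 13 mm farther back than shut.
Start: joints at [-75.825, 7.471, 85.268, -0, 87.261, -4.893], TCP at [196.034, -567.076, 216.092] pointing down, gripper open.
Joint ranges: [-169.43, 169.43], [-51.17, 129.36], [1.28, 143.12], [-76.62, 256.62], [0, 156.53], [-152.29, 152.29]. Speed limits (degrees/s): [136.94, 136.94, 159.86, 180, 180, 180].

## Interface

Orientations are given as [roll, pitch, yaw] about the fixed x, y, z axes, in that order (R = Rz(yaw) Ry(pitch) Rx(roll)).
In Python, from bench import sense, snapshot, calibration, hand_in gives the robot as it stands.
- The arm moves only by the shell command python3 -m crank 'ROWS' [FORCE]. ROWS is JSON, a list of rows, each a list of 5 numbers: the shift along the tool's x, y, z in cm, then the turn about the tool's z in rad, then the finger opening in cm, from 0 to 8.54. A call has 1 to 20 rows; each row is the pose to reach, as a shift and turn from the pose commanded when the call began, along the tool's axes at that moment; what a row does not reach only later rows make up. A row lasts 1/10 s, in which the tool goes at most 50 mm and 8.59 degrees, less where a joint would pass 70% of its speed; a pose out of reach is approached as far as the arm can. A call with a gripper value outside its range is refused whole. The fingers move at their own pace and stop on an object; FORCE is the grip in N (left out, the last holds). Time passes only in rows, so rows that repeat a pose let the fingers close. It gives the time, the measured TCP pose, the force, the opening and the grip force at its end, in the units of the state.
- sense(): the state, without advancing time (a new reading comes with each control period).
- snapshot(name): name is "scene" or "side" or "wrist"; returns (picture, depth): 420x560x3 uint8, red, green, blue; 420x560 float32, mm along the optical axis (not along the pixel's ray), 0 where there is no reading.
- calibration(name): a dict with "fovy" (degrees; the focal length in pixels is half the picture's height over the tangent of half this angle, whatever the lens; pixels are square), "cx", "cy" (the principal point, pixels), "rvec" (rotation vector, rad) and "tvec" (3), from world to camera coordinates, as OpenCV has them; the wrist camera has in their place "tool_from_camera" (4x4, takes a point from camera to tool coordinates, whose origin is the TCP and whose axes are the flange's). Camera axes: x right, y down, z forward; pixel columns grow to the right and rows downward; lengths in mm; the calibration is good to about 2 mm. A picture is of the moment at which its call begins: read the wrist's pose just before it. calibration takes no time and is no camera call.
- hand_in(): hands the job in; it is judged then, once.
The state is a dict: "time": time; "joint_pos": joint angles; "qd": joint speeds; "joint_efforts": joint torques, N m; "tool_pos": TCP position; "tcp_rot": TCP orientation; "ft_force": force on the tool from outside, world axes, zero at the start; "wrist_torque": the same for the moment, N m; "finger_gap": finger opening in mm; "grip_force": force on a finger pad.
Only numpy, scipy, OpenCV 4.12 (cv2) and the standard library are available. Lean on these libraries where they do the work, as an engineer would, in place of code of your own. Each camera call takes 0.05 s, during which the arm holds its last target. There are 200 camera calls.

## Task

Line the four wooden hull blanks up on the fitting board in order of length, the shortest on the green pad next to the red stop and each longer one on the next pad, so that the longest is farthest from it. Each must lie upright (deck up) in the middle of its own pad, lengthwise along it (the bow may point either way), and be let go. Leave the glass flask standing where it is.

Things in the scene. Friction and masses are not known exactly. Their poses are not given: they have to be found in the camera images.
- hull_tiny: the shortest of four pale basswood ship-hull blanks, loose: 56 mm long, 18 mm wide, 18 mm high, with a flat bottom, a flat deck with three dark drilled dots, a pointed bow and a blunt stern; its sides are parallel amidships, where it is to be gripped across its width. Origin: middle of its length and width, on its underside; x along its length to the bow, z up. 13 to 20 g.
- hull_small: the second shortest of four pale basswood ship-hull blanks, loose: 72 mm long, 21 mm wide, 20 mm high, with a flat bottom, a flat deck with three dark drilled dots, a pointed bow and a blunt stern; its sides are parallel amidships, where it is to be gripped across its width. Origin: middle of its length and width, on its underside; x along its length to the bow, z up. 17 to 26 g.
- hull_medium: the second longest of four pale basswood ship-hull blanks, loose: 88 mm long, 24 mm wide, 22 mm high, with a flat bottom, a flat deck with three dark drilled dots, a pointed bow and a blunt stern; its sides are parallel amidships, where it is to be gripped across its width. Origin: middle of its length and width, on its underside; x along its length to the bow, z up. 22 to 34 g.
- hull_large: the longest of four pale basswood ship-hull blanks, loose: 104 mm long, 27 mm wide, 24 mm high, with a flat bottom, a flat deck with three dark drilled dots, a pointed bow and a blunt stern; its sides are parallel amidships, where it is to be gripped across its width. Origin: middle of its length and width, on its underside; x along its length to the bow, z up. 30 to 45 g.
- pad_a: one of four identical green pads, fixed in a row on a dark wooden board (140 x 360 mm, 8 mm thick, fixed on the desk). The pad is 116 mm long, 40 mm wide and 2 mm thick, lies on the board, and its top is 10 mm above the desk. Origin: centre of its underside; x along its length, y across it, along the row. Pads are 70 mm apart centre to centre; the letters say nothing of their order.
- pad_b: one of four identical green pads, fixed in a row on a dark wooden board (140 x 360 mm, 8 mm thick, fixed on the desk). The pad is 116 mm long, 40 mm wide and 2 mm thick, lies on the board, and its top is 10 mm above the desk. Origin: centre of its underside; x along its length, y across it, along the row. Pads are 70 mm apart centre to centre; the letters say nothing of their order.
- pad_c: one of four identical green pads, fixed in a row on a dark wooden board (140 x 360 mm, 8 mm thick, fixed on the desk). The pad is 116 mm long, 40 mm wide and 2 mm thick, lies on the board, and its top is 10 mm above the desk. Origin: centre of its underside; x along its length, y across it, along the row. Pads are 70 mm apart centre to centre; the letters say nothing of their order.
- pad_d: one of four identical green pads, fixed in a row on a dark wooden board (140 x 360 mm, 8 mm thick, fixed on the desk). The pad is 116 mm long, 40 mm wide and 2 mm thick, lies on the board, and its top is 10 mm above the desk. Origin: centre of its underside; x along its length, y across it, along the row. Pads are 70 mm apart centre to centre; the letters say nothing of their order.
- red_stop: red-painted wooden bar, 100 mm long, 16 mm wide and 12 mm high, fixed on the board at one end of the row of pads, parallel to them; the other end has the same bar in bare pale wood. The pad centres lie 55, 125, 195 and 265 mm from its centre. Origin: centre of its underside; x along its length.
- flask: clear pear-shaped glass flask standing loose on the desk to the left of the board, 90 mm across at its belly, 136 mm tall. Origin: centre of its underside. Only a bystander. (Also about, to the right of the board: tweezers and a cork lying or standing on the desk, and a 215 mm tall brass magnifier farther out.)
There are look-alikes about, which are no part of the job. What is shaped like the hull_medium but turquoise is not meant.

How it is judged (in metres and radians):
At the end, for the whole second after the job is handed in: Counted from the red stop, the pads hold the hulls in order shortest to longest, one each: each hull's centre is within 15 mm of its pad's centre, its length within 15 degrees of the pad's (either way round), deck up, resting on the pad, at rest and released (horizontal distance between hull_tiny and red_stop between 0.025 and 0.085 m and (horizontal distance between hull_tiny and pad_a below 0.015 m or horizontal distance between hull_tiny and pad_b below 0.015 m or horizontal distance between hull_tiny and pad_c below 0.015 m or horizontal distance between hull_tiny and pad_d below 0.015 m) and angle between the x axis of each of hull_tiny, hull_small, hull_medium, hull_large and the x axis of pad_a, either way round below 0.26 rad and angle between each of hull_tiny, hull_small, hull_medium, hull_large's own z axis and vertical below 0.12 rad and height (world z) of hull_tiny between 0.006 and 0.016 m and linear speed of each of hull_tiny, hull_small, hull_medium, hull_large below 0.02 m/s and contact force between each of hull_tiny, hull_small, hull_medium, hull_large and the fingers below 0.05 N and horizontal distance between hull_small and red_stop between 0.095 and 0.155 m and (horizontal distance between hull_small and pad_a below 0.015 m or horizontal distance between hull_small and pad_b below 0.015 m or horizontal distance between hull_small and pad_c below 0.015 m or horizontal distance between hull_small and pad_d below 0.015 m) and height (world z) of hull_small between 0.006 and 0.016 m and horizontal distance between hull_medium and red_stop between 0.165 and 0.225 m and (horizontal distance between hull_medium and pad_a below 0.015 m or horizontal distance between hull_medium and pad_b below 0.015 m or horizontal distance between hull_medium and pad_c below 0.015 m or horizontal distance between hull_medium and pad_d below 0.015 m) and height (world z) of hull_medium between 0.006 and 0.016 m and horizontal distance between hull_large and red_stop between 0.235 and 0.295 m and (horizontal distance between hull_large and pad_a below 0.015 m or horizontal distance between hull_large and pad_b below 0.015 m or horizontal distance between hull_large and pad_c below 0.015 m or horizontal distance between hull_large and pad_d below 0.015 m) and height (world z) of hull_large between 0.006 and 0.016 m); the robot touches nothing.
It fails at once if the glass flask is shifted by more than 25 mm or tipped (distance of flask from where it was at the start of the episode above 0.025 m or angle between flask's own z axis and vertical above 0.3 rad).
It also fails if it takes over 104 s, if anything falls off the work surface, if the arm or the gripper's body presses on something with over 40 N, if the wrist force passes 120 N, or if a joint passes its speed limit or range.

## Working session

There is one attempt and no reset: what is moved stays moved. The work goes in short steps, Python scripts to look and compute and a shell command to move; the robot and the scene stay as the last step left them, time stands still between calls to the robot, and variables do not carry over. Pictures are saved under pics/ and viewed, at most 14 in all, crops included, and the job is handed in when it is done.

```bash
mkdir -p pics; cat > h.py <<'E'
import numpy as np, cv2
from bench import sense, snapshot, calibration
from scipy.spatial.transform import Rotation as R
def ext(n,s=None):
    c=calibration(n); f=210/np.tan(np.radians(c['fovy']/2))
    if n=='wrist':
        T=np.eye(4); T[:3,:3]=R.from_euler('xyz',s['tcp_rot'],degrees=True).as_matrix(); T[:3,3]=s['tool_pos']
        return f,c['cx'],c['cy'],T@np.array(c['tool_from_camera'])
    M=np.eye(4); M[:3,:3]=cv2.Rodrigues(np.array(c['rvec'],float))[0]; M[:3,3]=np.ravel(c['tvec'])
    return f,c['cx'],c['cy'],np.linalg.inv(M)
def pix(E,u,v,z):
    "pixel to world on the plane height z"
    f,cx,cy,T=E; d=T[:3,:3]@np.array([(u-cx)/f,(v-cy)/f,1]); o=T[:3,3]
    return o+d*(z-o[2])/d[2]
def cloud(E,D):
    f,cx,cy,T=E; v,u=np.mgrid[:D.shape[0],:D.shape[1]]
    return np.stack([(u-cx)/f*D,(v-cy)/f*D,D],-1)@T[:3,:3].T+T[:3,3]
def shot(n,name):
    s=sense(); p,d=snapshot(n); cv2.imwrite(f'pics/{name}.png',p[:,:,::-1]); np.savez(f'{name}.npz',p=p,d=d)
    return p,d,ext(n,s)
E
python3 - <<'E'
from h import *
print(sense())
for n in('scene','side'): p,d,E=shot(n,n+'0'); print(n,E)
a=[cv2.imread(f'pics/{n}0.png') for n in('scene','side')]
E
```

```text
{'time': 0.0, 'joint_pos': array([-7.58262298e+01,  7.51442063e+00,  8.53305035e+01,  2.47619267e-03,
        8.72634961e+01, -4.89532036e+00]), 'qd': array([ 0.02456675, -0.09716421, -0.01062836,  0.03870034, -0.00611471,
        0.06469899]), 'joint_efforts': array([-9.72233756e-04, -5.69396746e+01, -5.00553417e+01, -4.74310127e-04,
        1.50825520e-02,  6.54132168e-05]), 'tool_pos': array([ 195.89241198, -566.48922201,  215.03991911]), 'tcp_rot': array([-1.79892186e+02, -1.17162132e-02,  1.90689590e+01]), 'ft_force': array([-0.05470469, -0.73576229,  0.58375211]), 'wrist_torque': array([ 0.0023613 , -0.00653187, -0.06595269]), 'grip_force': 0.0, 'finger_gap': 85.23698145562366}
scene (np.float64(416.3540208891611), 272.7121912136448, 214.7321964682419, array([[ 3.29226613e-01,  5.22649164e-01, -7.86414451e-01,
         1.22155347e+03],
       [ 9.44202491e-01, -1.90656469e-01,  2.68573580e-01,
        -2.14161436e+02],
       [-9.56524517e-03, -8.30956053e-01, -5.56255826e-01,
         5.32555139e+02],
       [ 0.00000000e+00,  0.00000000e+00,  0.00000000e+00,
         1.00000000e+00]]))
side (np.float64(476.0639076156093), 282.56947372581044, 214.92193694584756, array([[-8.35766963e-01, -3.59561086e-01,  4.14981216e-01,
         4.36626947e+01],
       [-5.49031002e-01,  5.36707094e-01, -6.40710897e-01,
         7.44410977e+02],
       [ 7.65134283e-03, -7.63322553e-01, -6.45972241e-01,
         7.65947451e+02],
       [ 0.00000000e+00,  0.00000000e+00,  0.00000000e+00,
         1.00000000e+00]]))
```

View pics/scene0.png

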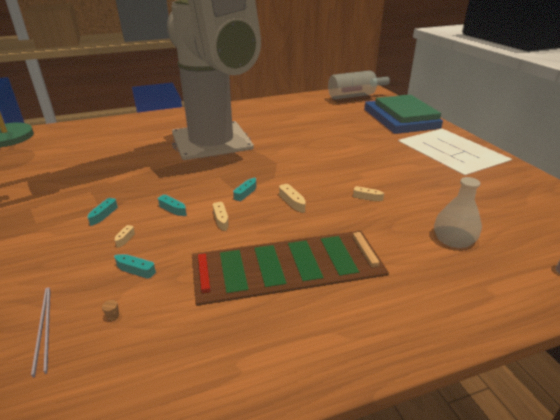

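View pics/side0.png

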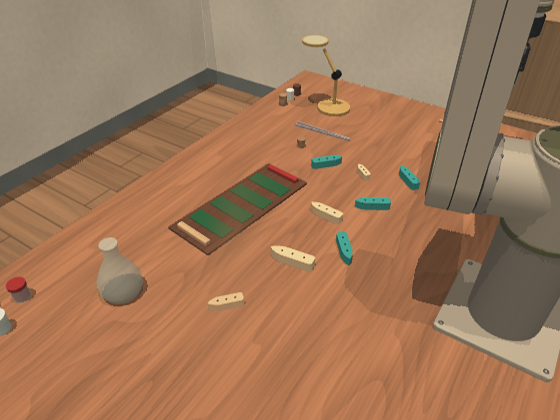

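The scene view shows pale hulls near (124,235), (220,214), (292,197) and (368,194). Pads are at (234,270), (270,265), (305,260) and (339,255), with the red stop at (204,273) and the flask at (458,230). In the side view the pale hulls are at (363,170), (327,211), (293,257) and (227,301).

```bash
python3 - <<'E'
from h import *
for n,pts in(('scene',[(124,235),(220,214),(292,197),(368,194)]),('side',[(363,170),(327,211),(293,257),(227,301)])):
    q=np.load(n+'0.npz'); p,d=q['p'],q['d']; E=ext(n); W=cloud(E,d); print(n)
    hsv=cv2.cvtColor(p,cv2.COLOR_RGB2HSV); 
    up=(W[...,2]>9)&(d>0)
    for u,v in pts:
        m=np.zeros_like(up); m[v-25:v+25,u-32:u+32]=1
        m&=up
        N,L,S,C=cv2.connectedComponentsWithStats(m.astype(np.uint8))
        l=L[v-2:v+3,u-2:u+3].max(); P=W[L==l]
        t=P[P[:,2]>np.percentile(P[:,2],90)-5]
        r=cv2.minAreaRect(t[:,:2].astype(np.float32)); b=cv2.boxPoints(r); e=max([b[1]-b[0],b[2]-b[1]],key=np.linalg.norm)
        print(len(P),'ztop',np.percentile(P[:,2],90).round(1),np.round(r[0],1),np.round(r[1],1),'yaw',np.degrees(np.arctan2(e[1],e[0])).round(1))
    G=(hsv[...,0]>50)&(hsv[...,0]<75)&(hsv[...,1]>120)
    Rm=((hsv[...,0]<5)|(hsv[...,0]>174))&(hsv[...,1]>190)
    for nm,m in(('g',G),('r',Rm)):
        N,L,S,C=cv2.connectedComponentsWithStats(m.astype(np.uint8))
        for i in range(1,N):
            if S[i,4]>100:
                z=10 if nm=='g' else 20
                v,u=np.where(L==i); t=np.array([pix(E,a,b,z)[:2] for a,b in zip(u,v)],np.float32)
                if np.linalg.norm(t.mean(0))>900: continue
                r=cv2.minAreaRect(t); b=cv2.boxPoints(r); e=max([b[1]-b[0],b[2]-b[1]],key=np.linalg.norm)
                print(nm,S[i,4],np.round(r[0],1),np.round(r[1],1),'yaw',np.degrees(np.arctan2(e[1],e[0])).round(1),'z',np.median(W[L==i][:,2]).round(1))
    # all raised things
    N,L,S,C=cv2.connectedComponentsWithStats((up&(W[...,2]<60)).astype(np.uint8))
    for i in range(1,N):
        P=W[L==i]
        if S[i,4]>40 and np.linalg.norm(P.mean(0)[:2])<950: print('  raised',C[i].round(),S[i,4],P.mean(0).round(),P[:,2].max().round())
E
```

```text
scene
186 ztop 17.8 [ 448.  -284.2] [18.9 56.5] yaw -34.3
266 ztop 22.4 [446.2 -73.9] [23.9 86.8] yaw -3.5
363 ztop 24.6 [433.  106.3] [103.7  28.7] yaw 9.2
238 ztop 20.7 [476.  285.1] [70.8 25.3] yaw 46.4
g 150 [660.4 112.5] [ 29.9 101.8] yaw -17.7 z 9.9
g 412 [651.1  44.8] [ 36.4 109.5] yaw -7.4 z 9.7
g 448 [642.4 -25. ] [ 35.6 110.9] yaw -7.6 z 9.6
g 171 [652.4 -95.9] [35.2 71.3] yaw -6.9 z 9.4
r 249 [ 628.2 -148.5] [14.6 98.6] yaw -7.5 z 19.2
  raised [313.  60.] 1385 [-677.  651.   34.] 60.0
  raised [353.  91.] 563 [-171.  592.   38.] 60.0
  raised [404. 112.] 1967 [ 92. 638.  39.] 56.0
  raised [ 13. 131.] 542 [-247. -590.   19.] 60.0
  raised [210. 139.] 1721 [ 44. -10.  21.] 60.0
  raised [244. 187.] 255 [357.   8.  19.] 24.0
  raised [292. 195.] 363 [436. 103.  21.] 26.0
  raised [368. 192.] 238 [478. 283.  17.] 22.0
  raised [171. 203.] 296 [ 368. -172.   19.] 23.0
  raised [101. 209.] 332 [ 337. -326.   18.] 24.0
  raised [220. 213.] 266 [451. -75.  20.] 24.0
  raised [456. 231.] 1039 [703. 351.  38.] 60.0
  raised [123. 234.] 186 [ 450. -283.   15.] 19.0
  raised [366. 2
[... 548 characters left out ...]
6. ] [70.5 23.6] yaw 50.1
g 134 [686.7 112.1] [37.1 52.5] yaw -6.5 z 10.5
  raised [333. 105.] 419 [ 697. -571.   16.] 60.0
  raised [301. 140.] 69 [ 665. -309.   23.] 33.0
  raised [326. 160.] 247 [ 554. -265.   20.] 26.0
  raised [237. 205.] 2998 [644.  23.  12.] 25.0
  raised [363. 171.] 109 [ 444. -279.   17.] 22.0
  raised [409. 176.] 246 [ 329. -320.   20.] 27.0
  raised [373. 202.] 331 [ 362. -166.   20.] 28.0
  raised [327. 211.] 336 [442. -69.  20.] 27.0
  raised [344. 245.] 325 [349.  16.  21.] 27.0
  raised [293. 256.] 584 [427. 110.  22.] 28.0
  raised [499. 327.] 6188 [ 1. 48. 18.] 60.0
  raised [121. 287.] 917 [655. 390.  40.] 60.0
  raised [226. 300.] 389 [473. 287.  19.] 24.0
```

```bash
cat > go.py <<'E'
import sys; from h import *
# go.py x y z yaw [xs ys zs yaws]: shift from commanded start pose (else measured)
a=list(map(float,sys.argv[1:])); 
if len(a)<8:
    s=sense(); st=[*s['tool_pos'],s['tcp_rot'][2]]
else: st=a[4:]
w=np.array(a[:3])-st[:3]; M=R.from_euler('xyz',[180,0,st[3]],degrees=True).as_matrix()
print('rows cm',(M.T@w/10).round(2),'turn',np.radians(-(a[3]-st[3])).round(3))
E
python3 go.py 447.6 -283.8 130 -36.5 196.034 -567.076 216.092 19.07
```

```text
rows cm [ 33.03 -18.55   8.61] turn 0.97
```

```bash
python3 -m crank '[[33.03,-18.55,6,0.97,4.5],[33.03,-18.55,8.61,0.97,4.5],[33.03,-18.55,8.61,0.97,4.5],[33.03,-18.55,8.61,0.97,4.5],[33.03,-18.55,8.61,0.97,4.5],[33.03,-18.55,8.61,0.97,4.5],[33.03,-18.55,8.61,0.97,4.5],[33.03,-18.55,8.61,0.97,4.5],[33.03,-18.55,8.61,0.97,4.5],[33.03,-18.55,8.61,0.97,4.5],[33.03,-18.55,8.61,0.97,4.5],[33.03,-18.55,8.61,0.97,4.5]]' 30
python3 - <<'E'
from h import *
print(sense()['tool_pos'],sense()['tcp_rot'])
p,d,E=shot('wrist','w1'); W=cloud(E,d)
hsv=cv2.cvtColor(p,cv2.COLOR_RGB2HSV)
up=((W[...,2]>8)&(W[...,2]<30)&(d>0)).astype(np.uint8)
N,L,S,C=cv2.connectedComponentsWithStats(up)
for i in range(1,N):
    if S[i,4]>300:
        P=W[L==i]; r=cv2.minAreaRect(P[:,:2].astype(np.float32)); print(C[i].round(),S[i,4],np.round(r,1) if 0 else r,P[:,2].max(),np.median(hsv[L==i],0))
E
```

```text
time: 1.3
tool_pos: [446.9, -285.3, 130.4]
tcp_rot: [180.0, -0.0, -36.6]
ft_force: [-0.8, 0.1, -0.3]
finger_gap: 45.1
grip_force: 0.0
[ 446.9492019  -285.2985144   130.42881921] [ 1.79975288e+02 -3.68738043e-02 -3.66093625e+01]
[ 41. 140.] 2902 ((625.9315185546875, -144.64202880859375), (31.579940795898438, 109.48867797851562), 81.40968322753906) 21.85565417353172 [  2. 217. 210.]
[190. 123.] 2638 ((552.9201049804688, -271.6917419433594), (88.18342590332031, 24.094573974609375), 47.90468215942383) 23.828643865229367 [ 86. 186. 196.]
[ 25. 190.] 2731 ((612.2088012695312, -93.53813934326172), (51.670082092285156, 89.22215270996094), 86.0155029296875) 12.206959556980223 [ 70. 188. 116.]
[278. 208.] 917 ((447.03485107421875, -284.7599182128906), (17.429269790649414, 56.22834777832031), 53.506141662597656) 19.654101989194487 [ 18. 119. 214.]
[376. 268.] 1918 ((332.73406982421875, -328.16290283203125), (24.87993621826172, 87.66253662109375), 51.609764099121094) 23.45694964463155 [ 86. 210. 200.]
[118. 305.] 1249 ((461.8645935058594, -75.41705322265625), (26.254169464111328, 56.723304748535156), 86.02281188964844) 23.27041504437028 [ 23. 105. 249.]
[256. 326.] 1137 ((349.5941162109375, -179.19093322753906), (52.23671340942383, 26.097064971923828), 33.27991485595703) 23.273271437748633 [ 86. 211. 173.]
[ 24. 388.] 1471 ((449.7699890136719, 108.90909576416016), (68.7279281616211, 32.23714828491211), 9.129488945007324) 25.40989676688889 [ 18. 120. 163.]
```

View pics/w1.png

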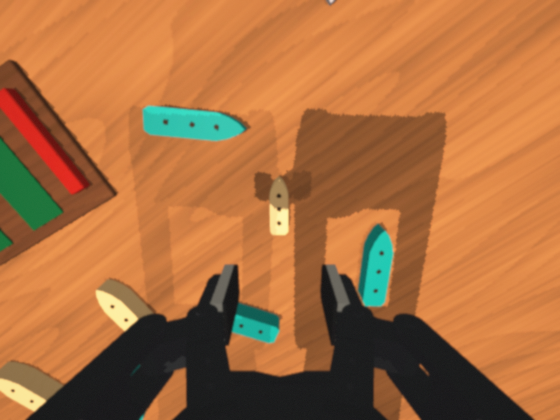

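The wrist view shows the tiny hull at (278,208), lying midway between the fingers and aligned with them. The measured pose agrees within 1 mm, so I go down.

```bash
python3 -m crank '[[0,0,5,0,4.5],[0,0,9,0,4.5],[0,0,10.5,0,4.5],[0,0,10.5,0,4.5],[0,0,10.5,0,1],[0,0,10.5,0,1],[0,0,10.5,0,1],[0,0,10.5,0,1],[0,0,10.5,0,1],[0,0,10.5,0,1],[0,0,10.5,0,1]]' 30; python3 -m crank '[[0,0,-2,0,1],[0,0,-5,0,1],[0,0,-7.5,0,1],[0,0,-7.5,0,1],[0,0,-7.5,0,1]]'
python3 go.py 635.4 -94 100.5 -7.5 447.6 -283.8 100.5 -36.5
```

```text
time: 2.45
tool_pos: [447.6, -283.8, 25.1]
tcp_rot: [-180.0, 0.0, -36.5]
ft_force: [0.2, 0.1, -0.1]
finger_gap: 10.0
grip_force: 0.0
time: 2.95
tool_pos: [448.0, -284.1, 100.5]
tcp_rot: [180.0, -0.1, -36.5]
ft_force: [-0.5, -0.7, -0.8]
finger_gap: 10.2
grip_force: 0.0
rows cm [  3.81 -26.43  -0.  ] turn -0.506
```

The fingers closed to 10 mm on nothing, so I look at what happened.

```bash
cat > see.py <<'E'
import sys; from h import *
n=sys.argv[1]; s=sense(); p,d,E=shot('wrist',n); W=cloud(E,d); print(s['tool_pos'].round(1),s['tcp_rot'].round(1))
hsv=cv2.cvtColor(p,cv2.COLOR_RGB2HSV)
lo=float(sys.argv[2]) if len(sys.argv)>2 else 8
up=((W[...,2]>lo)&(W[...,2]<45)&(d>0)).astype(np.uint8)
N,L,S,C=cv2.connectedComponentsWithStats(up)
for i in range(1,N):
    if S[i,4]>300:
        P=W[L==i]; b=cv2.boxPoints(r:=cv2.minAreaRect(P[:,:2].astype(np.float32))); e=max([b[1]-b[0],b[2]-b[1]],key=np.linalg.norm)
        print(C[i].round(),S[i,4],np.round(r[0],1),np.round(sorted(r[1]),1),'yaw',np.degrees(np.arctan(e[1]/e[0])).round(1),'z',P[:,2].max().round(1),'hue',np.median(hsv[L==i],0)[:2])
E
python3 see.py w2
```

```text
[ 448.  -284.1  100.5] [ 1.80e+02 -1.00e-01 -3.65e+01]
[ 30. 160.] 2507 [ 614.2 -143.3] [34.2 83.6] yaw -6.5 z 21.6 hue [  2. 217.]
[181. 125.] 3345 [ 552.9 -271.7] [24.1 88.2] yaw 47.9 z 24.0 hue [ 86. 187.]
[ 15. 213.] 1563 [587.6 -99.3] [37.4 65.9] yaw -53.0 z 11.7 hue [ 70. 190.]
[280. 218.] 1141 [ 446.8 -284.7] [17.7 56.3] yaw -36.1 z 19.6 hue [ 17. 121.]
[388. 282.] 2227 [ 332.6 -328. ] [25.4 87.9] yaw -38.7 z 23.9 hue [ 86. 212.]
[109. 328.] 1929 [455.4 -74.4] [26.6 70.6] yaw -3.1 z 23.1 hue [ 23. 107.]
[271. 350.] 391 [ 335.7 -188.4] [18.3 24.7] yaw -56.7 z 22.7 hue [ 86. 212.]
[ 14. 409.] 697 [442.2  98.9] [15.2 47.7] yaw 11.9 z 24.7 hue [ 17. 121.]
```

View pics/w2.png

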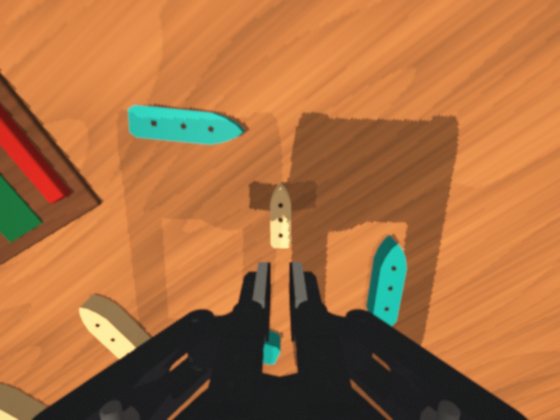

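Hull at (280,218) is untouched, with the fingertips at (262,268) and (297,268). I check where the fingertips really are in the tool frame.

```bash
python3 - <<'E'
from h import *
q=np.load('w2.npz'); d=q['d']; s=sense(); E=ext('wrist',s)
c=calibration('wrist'); T=np.array(c['tool_from_camera']); print(T.round(3))
W=cloud((E[0],E[1],E[2],T),d)
for (u,v) in [(262,266),(264,268),(296,266),(298,270),(262,280),(298,280),(260,300),(300,300),(262,320)]: print(u,v,d[v,u].round(1),W[v,u].round(1))
for z in (0,3,22): 
    pc=np.linalg.inv(T)@[0,0,z,1]; print(z,(E[0]*pc[:2]/pc[2]+[E[1],E[2]]).round(1))
for n in('scene','side'): shot(n,n+'1')
a=[cv2.imread(f'pics/{n}1.png') for n in('scene','side')]
cv2.imwrite('pics/c1.png',np.hstack([cv2.resize(a[0][150:300,60:210],(400,400)),cv2.resize(a[1][60:210,300:450],(400,400))]))
E
```

```text
[[-1.0000e-03 -9.4400e-01 -3.2900e-01  8.4446e+01]
 [ 1.0000e+00 -1.0000e-03 -0.0000e+00  8.4300e-01]
 [ 0.0000e+00 -3.2900e-01  9.4400e-01 -1.5729e+02]
 [ 0.0000e+00  0.0000e+00  0.0000e+00  1.0000e+00]]
262 266 150.9 [ 10.7  -8.3 -23.2]
264 268 149.3 [ 10.5  -7.2 -24.9]
296 266 150.8 [ 10.7   9.3 -23.3]
298 270 147.4 [ 10.5  10.1 -27. ]
262 280 138.8 [ 10.3  -7.6 -36.2]
298 280 139.3 [ 10.    9.6 -35.7]
260 300 123.6 [ 10.4  -7.5 -52.2]
300 300 123.9 [ 10.2   9.5 -52. ]
262 320 115.6 [  7.8  -6.2 -61.6]
0 [278.3 262.9]
3 [278.3 260.6]
22 [278.4 247.3]
```

View pics/c1.png

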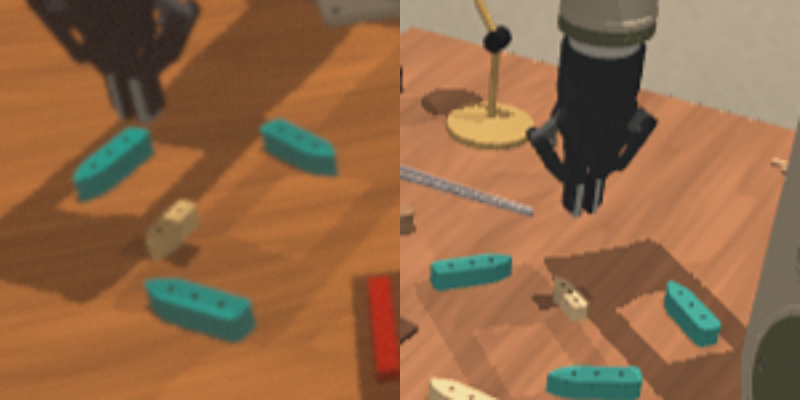

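The wrist depth puts the fingertips at tool z ≈ -23 instead of +22. I check this with the fixed cameras.

```bash
python3 - <<'E'
from h import *
for n in('scene','side'):
    q=np.load(n+'1.npz'); d=q['d']; W=cloud(ext(n),d)
    m=(np.hypot(W[...,0]-448,W[...,1]+284)<45)&(W[...,2]>30)&(d>0)&(W[...,2]<300)
    P=W[m]; o=np.argsort(P[:,2])[:15]; print(n,len(P),P[o].round(0)[::3].tolist())
q=np.load('w1.npz'); d=q['d']; c=calibration('wrist'); f=210/np.tan(np.radians(c['fovy']/2)); W=cloud((f,c['cx'],c['cy'],np.array(c['tool_from_camera'])),d)
for u,v in((230,268),(230,275),(330,270)): print('open45',W[v,u].round(1))
E
```

```text
scene 3293 [[458.0, -278.0, 114.0], [456.0, -276.0, 114.0], [458.0, -283.0, 115.0], [445.0, -288.0, 115.0], [460.0, -285.0, 116.0]]
side 1707 [[452.0, -274.0, 114.0], [460.0, -278.0, 115.0], [433.0, -287.0, 117.0], [435.0, -284.0, 118.0], [451.0, -271.0, 119.0]]
open45 [ 10.6 -24.5 -25.1]
open45 [ 10.3 -23.5 -31.5]
open45 [ 10.6  26.2 -27.3]
```

All cameras agree that the tips stand about 15 mm above the reported TCP, not 22 mm below it. I go down further, in guarded steps, and measure the tips near the desk.

```bash
python3 -m crank '[[0,0,5,0,4.5],[0,0,9,0,4.5],[0,0,10,0,4.5],[0,0,10,0,4.5],[0,0,10,0,4.5]]' 30
python3 - <<'E'
from h import *
for n in('scene','side'):
    p,d,E=shot(n,n+'2'); W=cloud(E,d)
a=[cv2.imread(f'pics/{n}2.png') for n in('scene','side')]
cv2.imwrite('pics/c2.png',np.hstack([cv2.resize(a[0][180:270,80:170],(400,400),interpolation=cv2.INTER_CUBIC),cv2.resize(a[1][120:210,320:410],(400,400),interpolation=cv2.INTER_CUBIC)]))
E
```

```text
time: 3.6
tool_pos: [448.4, -284.4, 1.3]
tcp_rot: [180.0, -0.1, -36.5]
ft_force: [0.2, 0.2, -0.2]
finger_gap: 44.7
grip_force: 0.0
```

View pics/c2.png

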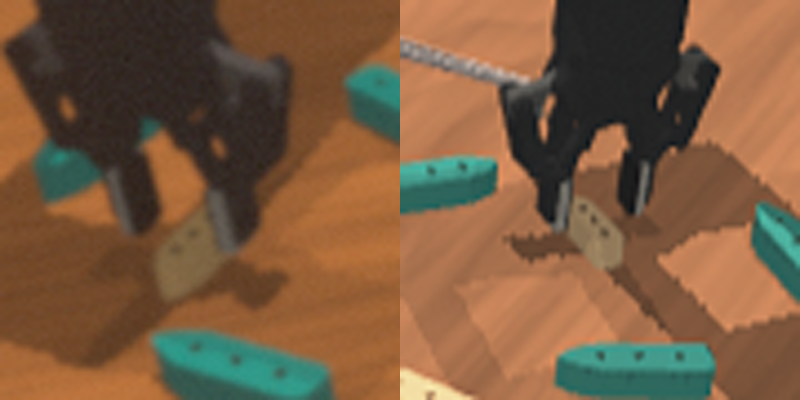

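The fingers straddle the tiny hull, with the tips still about 15–20 mm above the desk. I go 9 mm lower and close.

```bash
python3 -m crank '[[0,0,0.5,0,3.2],[0,0,0.9,0,3.2],[0,0,0.9,0,3.2],[0,0,0.9,0,1],[0,0,0.9,0,1],[0,0,0.9,0,1],[0,0,0.9,0,1],[0,0,0.9,0,1]]' 30
```

```text
time: 4.5
tool_pos: [447.7, -283.9, -8.9]
tcp_rot: [180.0, -0.0, -36.5]
ft_force: [0.5, 0.3, 1.2]
finger_gap: 17.2
grip_force: 31.7
```

```bash
python3 go.py 635.4 -94 51.5 -7.5 447.6 -283.8 -8.5 -36.5; python3 -m crank '[[0,0,-2,0,1],[0,0,-4,0,1],[0,0,-6,0,1],[3.81,-26.43,-6,-0.506,1],[3.81,-26.43,-6,-0.506,1],[3.81,-26.43,-6,-0.506,1],[3.81,-26.43,-6,-0.506,1],[3.81,-26.43,-6,-0.506,1],[3.81,-26.43,-6,-0.506,1],[3.81,-26.43,-6,-0.506,1],[3.81,-26.43,-6,-0.506,1],[3.81,-26.43,-6,-0.506,1]]'; python3 see.py w3
```

```text
rows cm [  3.81 -26.43  -6.  ] turn -0.506
time: 5.7
tool_pos: [634.6, -95.0, 50.7]
tcp_rot: [180.0, 0.1, -7.6]
ft_force: [-0.1, -1.3, -0.3]
finger_gap: 16.9
grip_force: 31.6
[634.6 -95.   50.7] [ 1.8e+02  1.0e-01 -7.6e+00]
[278. 204.] 4688 [653.5 -97.6] [44.8 81.4] yaw -7.2 z 12.0 hue [ 70. 169.]
[ 88. 233.] 8181 [648.7  43.8] [ 52.7 125.7] yaw -5.1 z 11.6 hue [ 70. 183.]
[183. 233.] 8076 [639.4 -23.6] [ 52.2 123.4] yaw -12.5 z 11.8 hue [ 70. 174.]
[ 15. 260.] 3322 [653.  101.6] [ 35.7 123.1] yaw -18.3 z 11.6 hue [ 70. 187.]
[354. 237.] 3352 [ 618.5 -149.5] [ 23.  111.5] yaw -7.0 z 21.5 hue [  1. 210.]
[512. 303.] 3183 [ 553.3 -270.7] [24.  88.2] yaw 47.8 z 23.7 hue [ 87. 211.]
```

View pics/w3.png

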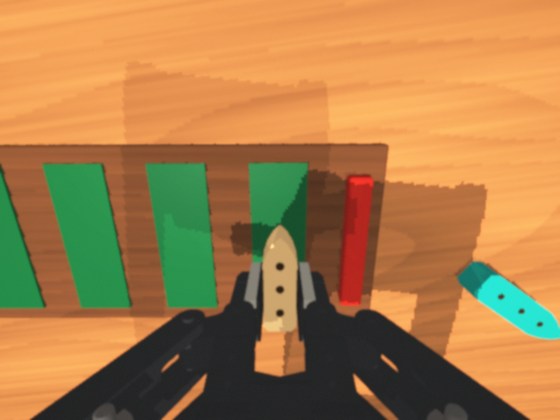

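Tiny is held, with its deck dots at (280,267), (280,289) and (280,313). Its pad's far edge runs from (250,163) to (307,163), and the next pad's corners are (147,163), (205,163), (217,306) and (167,307). I check the pads, and the held hull's tilt and centring.

```bash
python3 - <<'E'
from h import *
s=sense(); E=ext('wrist',s); q=np.load('w3.npz'); d=q['d']; W=cloud(E,d)
c=[pix(E,u,v,10)[:2] for u,v in((147,163),(205,163),(217,306),(167,307))]; print('pad2',np.mean(c,0).round(1)); 
c=[pix(E,u,v,10)[:2] for u,v in((45,164),(103,163),(129,306),(81,307))]; print('pad3',np.mean(c,0).round(1)); 
e=np.mean([pix(E,u,163,10)[:2] for u in(250,307)],0); y=np.radians(-7.5); print('pad1',(e-58*np.array([np.cos(y),np.sin(y)])).round(1))
m=(W[...,2]>58)&(W[...,2]<95)&(d>0); m[:,:264]=0; m[:,297:]=0; m[340:]=0
for v in(232,250,267,280,289,300,313,325): print(v,W[v,276].round(1),d[v,280].round(1))
E
```

```text
pad2 [639.8 -25.4]
pad3 [648.9  43.5]
pad1 [630.1 -94.5]
232 [660.7 -97.2  66.1] 148.4
250 [655.3 -96.6  76.6] 144.6
267 [647.3 -95.5  79.1] 146.3
280 [638.6 -94.3  77. ] 150.4
289 [634.  -93.7  78. ] 152.2
300 [626.9 -92.7  77.3] 153.8
313 [619.4 -91.6  78.2] 155.1
325 [610.6 -90.4  76.9] 159.1
```

```bash
python3 -m crank '[[-0.3,0,2.5,0,1],[-0.3,0,4.2,0,1],[-0.3,0,4.95,0,1],[-0.3,0,4.95,0,1],[-0.3,0,4.95,0,1],[-0.3,0,4.95,0,3.4],[-0.3,0,4.95,0,3.4],[-0.3,0,4.95,0,3.4],[-0.3,0,4.95,0,3.4],[-0.3,0,3,0,3.4],[-0.3,0,0,0,3.4],[-0.3,0,-5,0,3.4],[-0.3,0,-5,0,3.4],[-0.3,0,-5,0,3.4]]'; python3 see.py w4 13;  python3 go.py 475.6 285.5 101.5 48.5 632.4 -93.6 101.5 -7.5
```

```text
time: 7.15
tool_pos: [634.3, -94.0, 103.6]
tcp_rot: [180.0, -0.3, -7.5]
ft_force: [-0.6, 0.7, -1.4]
finger_gap: 33.9
grip_force: 0.0
[634.3 -94.  103.6] [180.   -0.3  -7.5]
[543. 147.] 1002 [ 665.3 -310.4] [20.  25.4] yaw 5.7 z 29.6 hue [ 15. 147.]
[341. 216.] 2033 [ 623.5 -148.4] [16.5 99.7] yaw -7.3 z 21.5 hue [  2. 212.]
[280. 222.] 1209 [631.7 -94.5] [17.6 56. ] yaw -7.6 z 29.7 hue [ 19. 117.]
[473. 271.] 2062 [ 553.1 -270.9] [24.  88.4] yaw 47.9 z 23.4 hue [ 86. 212.]
[281. 362.] 517 [474.4 -75.7] [23.8 33.6] yaw -6.3 z 23.2 hue [ 21. 111.]
rows cm [-20.49 -35.54  -0.  ] turn -0.977
```

View pics/w4.png

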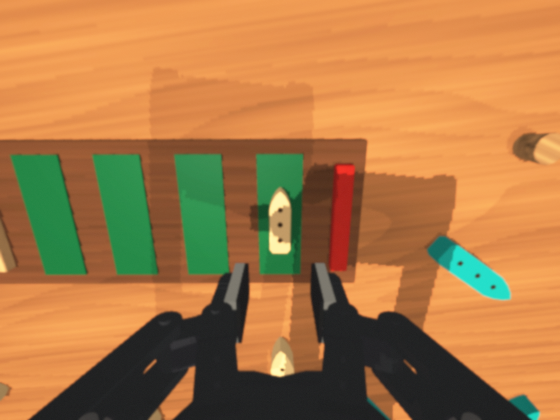

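Tiny lies at (280,222), centred on the pad next to the red stop: measured (631.7,-94.5) against a pad centre of about (630.7,-94). Next is small.

```bash
python3 -m crank '[[-20.49,-35.54,0,-0.977,4.5],[-20.49,-35.54,0,-0.977,4.5],[-20.49,-35.54,0,-0.977,4.5],[-20.49,-35.54,0,-0.977,4.5],[-20.49,-35.54,0,-0.977,4.5],[-20.49,-35.54,0,-0.977,4.5],[-20.49,-35.54,0,-0.977,4.5],[-20.49,-35.54,0,-0.977,4.5],[-20.49,-35.54,0,-0.977,4.5],[-20.49,-35.54,0,-0.977,4.5],[-20.49,-35.54,0,-0.977,4.5],[-20.49,-35.54,0,-0.977,4.5]]'; python3 see.py w5
```

```text
time: 8.4
tool_pos: [476.2, 283.8, 100.3]
tcp_rot: [-180.0, 0.1, 48.4]
ft_force: [0.0, -0.1, 0.1]
finger_gap: 44.7
grip_force: 0.0
[476.2 283.8 100.3] [-1.80e+02  1.00e-01  4.84e+01]
[520. 182.] 2113 [649.9 167.3] [30.3 74.7] yaw -8.4 z 21.6 hue [ 17. 134.]
[277. 217.] 1750 [474.8 286.1] [20.9 72.3] yaw 48.6 z 22.0 hue [ 20. 115.]
[525. 234.] 2849 [632.5 117.9] [47.2 72.1] yaw -6.0 z 11.5 hue [ 71. 193.]
[538. 293.] 1571 [614.3  48.3] [52.2 52.7] yaw 88.0 z 11.4 hue [ 71. 193.]
[549. 344.] 645 [593.6 -19.2] [27.1 45.1] yaw 80.3 z 11.1 hue [ 71. 192.]
```

```bash
python3 -m crank '[[0,0,4.5,0,3.8],[0,0,8.5,0,3.8],[0,0,10.5,0,3.8],[0,0,11,0,3.8],[0,0,11,0,3.8],[0,0,11,0,1],[0,0,11,0,1],[0,0,11,0,1],[0,0,11,0,1],[0,0,11,0,1],[0,0,8,0,1],[0,0,5,0,1],[0,0,5,0,1]]' 30;  python3 go.py 640.3 -24.5 51.5 -7.5 475.6 285.5 51.5 48.5
```

```text
time: 9.75
tool_pos: [479.4, 287.3, 56.6]
tcp_rot: [179.8, -0.5, 48.5]
ft_force: [0.8, 0.1, 1.2]
finger_gap: 19.9
grip_force: 30.7
rows cm [-12.3   32.88   0.  ] turn 0.977
```

```bash
python3 -m crank '[[-12.3,32.88,0,0.977,1],[-12.3,32.88,0,0.977,1],[-12.3,32.88,0,0.977,1],[-12.3,32.88,0,0.977,1],[-12.3,32.88,0,0.977,1],[-12.3,32.88,0,0.977,1],[-12.3,32.88,0,0.977,1],[-12.3,32.88,0,0.977,1],[-12.3,32.88,0,0.977,1],[-12.3,32.88,0,0.977,1],[-12.3,32.88,0,0.977,1],[-12.3,32.88,0,0.977,1]]'
```

```text
time: 10.95
tool_pos: [640.0, -23.2, 51.0]
tcp_rot: [-180.0, 0.0, -7.4]
ft_force: [0.2, -0.1, -0.2]
finger_gap: 19.9
grip_force: 30.6
```

```bash
python3 -m crank '[[0,0,2.5,0,1],[0,0,4.2,0,1],[0,0,4.95,0,1],[0,0,4.95,0,1],[0,0,4.95,0,1],[0,0,4.95,0,3.6],[0,0,4.95,0,3.6],[0,0,4.95,0,3.6],[0,0,4.95,0,3.6],[0,0,3,0,3.6],[0,0,0,0,3.6],[0,0,-5,0,3.6],[0,0,-5,0,3.6],[0,0,-5,0,3.6]]'; python3 see.py w6 13;  python3 go.py 446.3 -73.5 101.5 -2.8 640.3 -24.5 101.5 -7.5
```

```text
time: 12.35
tool_pos: [642.2, -24.9, 103.6]
tcp_rot: [-180.0, -0.3, -7.5]
ft_force: [-0.6, 1.3, -1.0]
finger_gap: 36.0
grip_force: 0.0
[642.2 -24.9 103.6] [-180.    -0.3   -7.5]
[ 60. 215.] 2401 [664.6 168.4] [18.1 99.8] yaw -7.4 z 21.8 hue [ 23. 108.]
[420. 214.] 2213 [ 623.5 -148. ] [16.6 99.7] yaw -7.2 z 21.7 hue [  1. 211.]
[279. 225.] 1822 [637.8 -24.2] [20.9 72.1] yaw -7.3 z 31.5 hue [ 23. 101.]
[359. 221.] 1439 [631.5 -94.1] [18.6 56.7] yaw -7.8 z 29.7 hue [ 19. 114.]
[537. 264.] 1525 [ 560.7 -262.5] [24.2 66.7] yaw 48.0 z 23.4 hue [ 87. 212.]
[181. 394.] 595 [451.8 111.6] [28.4 40.6] yaw -50.7 z 25.1 hue [26. 83.]
rows cm [-18.59   7.39   0.  ] turn -0.082
```

Small is placed at (637.8,-24.2), against a pad centre of (639.8,-24.5). Next is medium.

```bash
python3 -m crank '[[-18.59,7.39,0,-0.082,4.5],[-18.59,7.39,0,-0.082,4.5],[-18.59,7.39,0,-0.082,4.5],[-18.59,7.39,0,-0.082,4.5],[-18.59,7.39,0,-0.082,4.5],[-18.59,7.39,0,-0.082,4.5],[-18.59,7.39,0,-0.082,4.5],[-18.59,7.39,0,-0.082,4.5]]'; python3 see.py w7
```

```text
time: 13.2
tool_pos: [447.5, -73.5, 101.1]
tcp_rot: [-180.0, -0.0, -2.8]
ft_force: [0.1, 0.3, 0.4]
finger_gap: 45.1
grip_force: 0.0
[447.5 -73.5 101.1] [-180.    -0.    -2.8]
[16. 17.] 1068 [609.3 110. ] [24.2 27.4] yaw 78.4 z 11.9 hue [ 70. 188.]
[100.  20.] 2300 [601.8  53. ] [29.3 52.6] yaw 87.2 z 12.1 hue [ 70. 176.]
[196.  24.] 2672 [597.1 -17.8] [33.3 46.8] yaw 84.3 z 31.6 hue [ 70. 156.]
[291.  29.] 3134 [590.3 -89.9] [42.3 45.1] yaw 80.1 z 27.0 hue [ 70. 158.]
[367.  26.] 1365 [ 589.2 -147. ] [26.5 35.5] yaw -14.5 z 21.7 hue [  2. 217.]
[526.  62.] 4461 [ 554.6 -268.9] [25.9 82.2] yaw 47.8 z 24.0 hue [ 86. 214.]
[279. 219.] 2394 [446.3 -73.8] [23.9 87.3] yaw -3.4 z 24.3 hue [ 19. 116.]
[ 82. 242.] 4262 [432.1 106. ] [ 29.1 104.3] yaw 8.8 z 25.9 hue [25. 94.]
[380. 289.] 1615 [ 369.3 -166.1] [24.  77.2] yaw 32.3 z 23.4 hue [ 86. 211.]
[532. 318.] 2250 [ 329.  -324.9] [27.4 79.2] yaw -38.8 z 23.6 hue [ 86. 214.]
```

```bash
python3 -m crank '[[0,0,4.5,0,4],[0,0,8.5,0,4],[0,0,10.5,0,4],[0,0,11,0,4],[0,0,11,0,4],[0,0,11,0,1],[0,0,11,0,1],[0,0,11,0,1],[0,0,11,0,1],[0,0,11,0,1],[0,0,8,0,1],[0,0,4,0,1],[0,0,4,0,1]]' 30;  python3 go.py 649.8 45 61.5 -7.5 446.3 -73.5 61.5 -2.8
```

```text
time: 14.55
tool_pos: [450.6, -74.8, 67.0]
tcp_rot: [179.9, -0.5, -2.8]
ft_force: [0.7, -0.5, 0.4]
finger_gap: 23.1
grip_force: 29.8
rows cm [ 19.75 -12.83  -0.  ] turn 0.082
```

```bash
python3 -m crank '[[19.75,-12.83,0,0.082,1],[19.75,-12.83,0,0.082,1],[19.75,-12.83,0,0.082,1],[19.75,-12.83,0,0.082,1],[19.75,-12.83,0,0.082,1],[19.75,-12.83,0,0.082,1],[19.75,-12.83,0,0.082,1],[19.75,-12.83,0,0.082,1]]'; python3 -m crank '[[0,0,3.5,0,1],[0,0,5.2,0,1],[0,0,5.95,0,1],[0,0,5.95,0,1],[0,0,5.95,0,1],[0,0,5.95,0,3.8],[0,0,5.95,0,3.8],[0,0,5.95,0,3.8],[0,0,5.95,0,3.8],[0,0,4,0,3.8],[0,0,1,0,3.8],[0,0,-4,0,3.8],[0,0,-4,0,3.8],[0,0,-4,0,3.8]]'; python3 see.py w8 13;  python3 go.py 432.5 106.3 101.5 9 649.8 45 101.5 -7.5
```

```text
time: 15.35
tool_pos: [649.0, 44.3, 60.6]
tcp_rot: [180.0, 0.1, -7.5]
ft_force: [-0.5, -0.0, 0.9]
finger_gap: 23.3
grip_force: 29.8
time: 16.75
tool_pos: [651.9, 44.9, 103.7]
tcp_rot: [-180.0, -0.3, -7.5]
ft_force: [-0.5, -0.0, -0.2]
finger_gap: 37.8
grip_force: 0.0
[651.9  44.9 103.7] [-180.    -0.3   -7.5]
[139. 216.] 2191 [664.8 168.2] [16.8 99.3] yaw -7.1 z 21.5 hue [ 23. 109.]
[499. 215.] 2399 [ 623.6 -148.1] [18.3 99.5] yaw -7.8 z 21.2 hue [  2. 214.]
[280. 226.] 2506 [647.4  44.1] [23.7 87.8] yaw -8.0 z 33.9 hue [25. 87.]
[360. 225.] 2107 [637.7 -24.2] [21.6 72.3] yaw -7.3 z 31.8 hue [ 19. 116.]
[440. 221.] 1711 [631.8 -94.1] [19.5 55.8] yaw -8.0 z 30.4 hue [ 18. 118.]
rows cm [-22.34  -3.24  -0.  ] turn -0.288
```

Medium is placed. Now large.

```bash
python3 -m crank '[[-22.34,-3.24,0,-0.288,4.5],[-22.34,-3.24,0,-0.288,4.5],[-22.34,-3.24,0,-0.288,4.5],[-22.34,-3.24,0,-0.288,4.5],[-22.34,-3.24,0,-0.288,4.5],[-22.34,-3.24,0,-0.288,4.5],[-22.34,-3.24,0,-0.288,4.5],[-22.34,-3.24,0,-0.288,4.5]]'; python3 see.py w9 | grep -E '\[2[0-9.]+ +10' ; python3 -m crank '[[0,0,4.5,0,4.5],[0,0,8.5,0,4.5],[0,0,10.5,0,4.5],[0,0,11,0,4.5],[0,0,11,0,4.5],[0,0,11,0,1],[0,0,11,0,1],[0,0,11,0,1],[0,0,11,0,1],[0,0,11,0,1],[0,0,8,0,1],[0,0,4,0,1],[0,0,4,0,1]]' 30;  python3 go.py 659.2 114 61.5 -7.5 432.5 106.3 61.5 9
```

```text
time: 17.6
tool_pos: [433.4, 105.9, 100.7]
tcp_rot: [180.0, 0.0, 9.0]
ft_force: [-0.8, -0.1, 0.8]
finger_gap: 44.7
grip_force: 0.0
time: 18.95
tool_pos: [437.1, 106.8, 67.0]
tcp_rot: [180.0, -0.6, 9.0]
ft_force: [0.9, -0.4, 0.5]
finger_gap: 26.1
grip_force: 29.7
rows cm [22.51  2.79  0.  ] turn 0.288
```

```bash
python3 -m crank '[[22.51,2.79,0,0.288,1],[22.51,2.79,0,0.288,1],[22.51,2.79,0,0.288,1],[22.51,2.79,0,0.288,1],[22.51,2.79,0,0.288,1],[22.51,2.79,0,0.288,1],[22.51,2.79,0,0.288,1],[22.51,2.79,0,0.288,1],[22.51,2.79,0,0.288,1]]'; python3 -m crank '[[0,0,3.5,0,1],[0,0,5.2,0,1],[0,0,5.95,0,1],[0,0,5.95,0,1],[0,0,5.95,0,1],[0,0,5.95,0,4],[0,0,5.95,0,4],[0,0,5.95,0,4],[0,0,5.95,0,4],[0,0,4,0,4],[0,0,1,0,4],[0,0,-4,0,4],[0,0,-7,0,4],[0,0,-7,0,4],[0,0,-7,0,4]]'; python3 see.py w10 13
```

```text
time: 19.85
tool_pos: [658.4, 113.9, 61.1]
tcp_rot: [180.0, 0.0, -7.5]
ft_force: [0.5, -0.0, -1.3]
finger_gap: 26.1
grip_force: 29.7
time: 21.35
tool_pos: [660.3, 113.9, 132.4]
tcp_rot: [-180.0, -0.1, -7.5]
ft_force: [0.3, 1.4, 0.1]
finger_gap: 39.9
grip_force: 0.0
[660.3 113.9 132.4] [-1.8e+02 -1.0e-01 -7.5e+00]
[280. 216.] 2756 [656.3 113.8] [ 27.  104.1] yaw -7.6 z 35.6 hue [25. 91.]
[546. 213.] 1676 [ 623.1 -147.9] [ 18.5 100. ] yaw -7.2 z 21.5 hue [  2. 216.]
[223. 206.] 1671 [665.1 168.8] [16.3 98.7] yaw -7.4 z 21.7 hue [ 20. 123.]
[353. 214.] 2417 [647.1  44.5] [24.6 88.4] yaw -8.5 z 33.5 hue [ 17. 121.]
[424. 213.] 2019 [637.5 -24.3] [22.6 72.3] yaw -7.6 z 31.7 hue [ 17. 121.]
[ 37. 214.] 2480 [680.4 349.7] [43.  88.4] yaw -0.6 z 45.0 hue [18. 72.]
[496. 209.] 1576 [631.7 -94.2] [20.4 55.9] yaw -8.4 z 29.9 hue [ 23. 103.]
[532. 400.] 960 [ 365.2 -168.3] [24.  89.3] yaw 32.5 z 23.4 hue [ 86. 216.]
[399. 413.] 351 [362.1  -2.4] [26.1 32.5] yaw -52.9 z 23.0 hue [ 86. 210.]
```

View pics/w10.png

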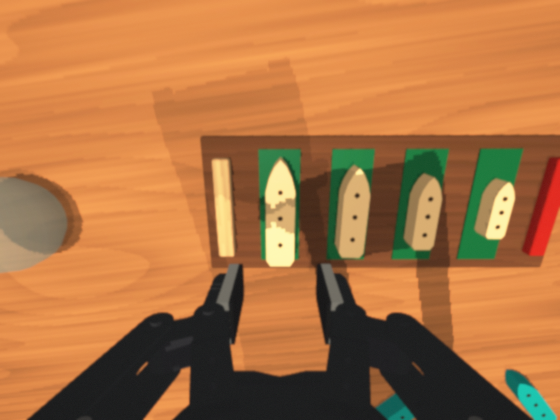

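The picture shows the hulls at (280,213), (353,213), (424,213) and (496,210). Each is deck up and within about 3 mm of its pad's centre, the order from the red stop is right, and the flask is untouched at (30,222).

```bash
python3 -c "from bench import hand_in; print(hand_in())"
```

```text
the job is handed in; nothing more can be done
None
```

The four hulls lie deck up on the pads, shortest to longest from the red stop, each measured within about 3 mm of its pad's centre and released; the flask was not touched, and the job was handed in at about 21 s (the hand-in gave no verdict).

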